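# Slide a tea tray's lid open past its sprung catch

### The arm

A 7-joint arm with a two-finger parallel gripper is mounted at the origin on the work surface. World frame = base frame: x ahead of the robot, y to its left, z up, the work surface at z = 0. Lengths are in m, angles in degrees, forces in N, time in s.
With the tool pointing down it reaches from about 0.35 to 0.775 m from the base axis. Payload 3.1 kg.
Tool frame: the origin (TCP) lies on the centre line of the jaws, within the pads' length; the fingertips stand 17 mm ahead of it and the grasp point (between the pads) lies 2 mm behind it (robot.tip_reach is the distance from the TCP to the fingertips, in m); z points along the fingers, y is the direction in which the jaws open and shut (so a half turn about z gives the same grasp; the last joint's range is limited). The gripper opens to 85 mm and grips with 20 to 120 N. Pads are 22 mm wide; open, the fingers measure 114 mm over their backs; the gripper's body (76 mm by 85 mm) begins 54 mm behind the grasp point. The pads swing forward as they close: fully open they stand 13 mm farther back than shut.
Start: joints at [65.105, 17.813, 0.802, 86.603, -0.252, 75.585, -1.558], TCP at [0.211, -0.508, 0.248] pointing down, gripper open.
Joint ranges: [-154.91, 154.91], [-16.99, 109.72], [-72.82, 74.43], [7.12, 147.25], [-82.49, 262.49], [11.32, 116.49], [-174.64, 174.64]. Speed limits (degrees/s): [159.86, 159.86, 180, 180, 180, 180, 180].

### API

Orientations are given as [roll, pitch, yaw] about the fixed x, y, z axes, in that order (R = Rz(yaw) Ry(pitch) Rx(roll)).
In Python, from station import robot, fingers, vision, workorder, recognise gives the robot as it stands. Calls block until the motion is done:
- robot.move_to(position, orientation): joint-space move of the TCP to a pose.
- robot.line_to(position, orientation=None, velocity=0.15, f_stop=None): straight line of the TCP; orientation=None keeps the orientation; velocity is the mean speed in m/s. With f_stop (N) it stops when the force on the tool has changed by that much, and returns True; else False.
- robot.move_j(angles): joint-space move.
- fingers.gripper_to(opening, force=None): opening from 0.0 (shut) to 1.0 (fully open); force is the grip in N (None keeps the last); returns when the fingers have stopped.
- robot.pause(seconds).
- robot.inverse_kinematics(position, orientation): joint angles nearest the present ones, or None.
- vision.grab_frame(name): name is "scene" or "top"; returns the picture (480x640x3 uint8, red, green, blue); there is no depth.
- vision.calibration(name): a dict with "mtx" (3x3 intrinsics, pixels), "extrinsics" (4x4, takes a point from world to camera coordinates). Camera axes: x right, y up, looking along -z (the intrinsics and any distortion apply to the point x, -y, -z); pixel columns grow to the right and rows downward; lengths in m; the calibration is good to about 2 mm. A picture is of the moment at which its call begins. calibration takes no time and is no camera call.
A pose or a line that the arm cannot do raises robot.PlanningError and nothing moves.
- workorder.close_job(): hands the job in, once; it reports no verdict.
Trained networks look in the newest picture that a camera, given by its name, has taken for a name from the list of things; names that differ only in an ending like _2 or _b are one class to them, and where a whole thing is asked for, a point or a joint stands for the part that bears it (a point fixed in the world has none). Each returns a list of dicts, best first, with "p" (0 to 1); they miss things now and then, are a little off and sometimes report something else, mostly with a low value. They report only what shows in the picture. A call takes as long as a camera call. They do not tell look-alikes from the thing itself.
- recognise(label, camera): "rect" ([centre column, centre row, width, height] in pixels, round what is visible of it).
Readings, each from a call of its own:
- robot.current_time_s(): time.
- robot.current_joint_positions(): joint angles.
- robot.current_dq(): joint speeds.
- robot.current_joint_torque(): joint torques, N m.
- robot.current_tool_pos(): TCP position.
- robot.current_eef_rot(): TCP orientation.
- robot.current_contact_force(): force on the tool from outside, world axes, zero at the start.
- robot.current_torque(): the same for the moment, N m.
- robot.current_finger_gap(): opening from 0.0 (shut) to 1.0 (fully open).
Only numpy, scipy, OpenCV 4.12 (cv2) and the standard library are available. Lean on these libraries where they do the work, as an engineer would, in place of code of your own. Each camera call takes 0.05 s, during which the arm holds its last target.

### The job

The lid of the top bamboo tray is held shut by a sprung catch that stands up through the lid's finger hole. With the fingertips press the catch down through the hole and, keeping it down, push the lid along by the edge of the hole, all the way open, until its end has passed the catch and the catch has sprung up again behind it; then take the hand away. Lift nothing, and leave the other tea things standing where they are.

Things in the scene. Friction and masses are not known exactly. Their poses are not given: they have to be found in the camera images.
- trays: three-tier bamboo tray stack, fixed, 180 mm (its x) by 270 mm (its y), 148 mm tall to its long side walls. Origin: centre of the underside; z up. The top tray's lid opens towards the stack's own +y, up to 97 mm beyond its +y end. Under the hole's path the tray is empty: the catch's housing tops out 14 mm below the lid's underside, the floor ahead of it 40 mm below.
- finger_hole (a point): centre of the finger hole, at the lid's top face (144 mm above the shelf); moves with the lid. Lid: bamboo, 162 mm wide, 254 long, 8 thick, captive in the tray. Hole: right through, 46 mm along the slide (trays' y), 52 across. It lies off-centre near the -y end: 50 mm of lid behind it, 158 ahead; the lid opens towards the farther end. Axes as the trays'.
- catch_top (a point): centre of the flat top face of the sprung catch: a wooden block 40 mm along the slide by 44 mm across, standing up through the finger hole, its top 4 mm above the lid's top face when up (148 mm above the shelf). It moves straight down only. While up it bars the lid: the back edge of the hole is only 2 mm behind it.
- catch (a joint): how far the catch is pressed down, m: 0 = up, 0.022 = bottomed. Beyond 0.012 its top is below the lid's underside and the lid can pass over it. A spring returns it: about 3.5 N at the start, 7 N at 0.016, 8.4 N at the bottom. Once the hole's back strip covers it the lid itself keeps it down, and it springs up again when the lid's trailing end has passed it.
- lid (a joint): how far the lid is slid open along the trays' +y, m: 0 = shut, 0.105 = end stop. From 0.092 on the trailing end is past the catch, which then rises behind it. It slides with about 2 N of friction (a few N more while it rubs on the catch) and stays where it is left.
- scoop: bamboo tea scoop 150 mm long, lying inside the top tray under the lid, 53 mm to the +x side of the catch; leave it. Origin: underside, middle
- whisk_stand: white ceramic whisk stand, round, 68 mm wide, 80 mm tall, standing beside the tray set; leave it. Origin: centre of underside
- bowl: squat grey stoneware bowl, 116 mm wide, 65 mm tall, beside the tray set; leave it. Origin: centre of underside
- jar: frosted glass jar with a clamp-top lid, 84 mm wide, 109 mm tall, near the tray set; leave it. Origin: centre of underside
- cup: white tea cup, 68 mm wide, 60 mm tall, near the end of the tray set that the lid slides out over (it passes well below the lid); leave it. Origin: centre of underside
- caddy: dark metal tea caddy, 72 mm wide, 100 mm tall, off to the left; leave it. Origin: centre of underside
- water_jug: terracotta mug-shaped water jug, 90 mm wide, 100 mm tall, off to the right; leave it. Origin: centre of underside
Mind the look-alikes: they are no part of the job. Leave any turquoise look-alike of the jar alone.

How it is judged:
By the outcome, as a careful person would: the job done as asked, in the order asked, and still so for the second after the job is handed in, with the robot touching nothing.
It also fails if it takes over 38 s, if anything falls off the work surface, if the arm or the gripper's body presses on something with over 40 N, if the wrist force passes 120 N, or if a joint passes its speed limit or range.

## Working session

There is one attempt and no reset: what is moved stays moved. The work goes in short steps, each a Python script; the robot and the scene stay as the last script left them, time stands still between calls to the robot, and variables do not carry over. Pictures are saved under pics/ and viewed, and the job is handed in when it is done.

```bash
mkdir -p pics; ls; cat > h.py <<'E'
from station import robot, fingers, vision, workorder, recognise
import numpy as np, cv2
def ray(cam,u,v):
    c=vision.calibration(cam);K=np.array(c["mtx"],float);E=np.array(c["extrinsics"],float)
    d=np.array(c.get("distortion",c.get("dist",np.zeros(5))),float)
    p=cv2.undistortPoints(np.array([[[u,v]]],float),K,d)[0,0]
    dc=np.array([p[0],-p[1],-1.0]);R=E[:3,:3];t=E[:3,3]
    return -R.T@t,R.T@dc
def onz(cam,u,v,z):
    o,d=ray(cam,u,v);return o+d*(z-o[2])/d[2]
def proj(cam,P):
    c=vision.calibration(cam);K=np.array(c["mtx"],float);E=np.array(c["extrinsics"],float)
    d=np.array(c.get("distortion",c.get("dist",np.zeros(5))),float)
    p=E[:3,:3]@np.array(P)+E[:3,3];p=p*[1,-1,-1]
    return cv2.projectPoints(p.reshape(1,1,3),np.zeros(3),np.zeros(3),K,d)[0][0,0]
def save(cam,fn):
    im=vision.grab_frame(cam);cv2.imwrite(fn,im[:,:,::-1]);return im
E
python3 - <<'E'
from h import *
for c in("scene","top"):
    save(c,f"pics/{c}0.png");k=vision.calibration(c);print(k.keys(),np.round(ray(c,320,240),3))
    for n in("trays","finger_hole","catch_top"):
        for r in recognise(n,c)[:3]:print(c,n,np.round(r["rect"]),round(r["p"],2),onz(c,*r["rect"][:2],.146).round(3))
print(robot.current_time_s(),robot.current_eef_rot())
E
```

```text
pics
dict_keys(['mtx', 'extrinsics']) [[ 1.601  0.141  1.456]
 [-0.629 -0.097 -0.772]]
scene trays [353. 248. 104.  95.] 0.97 [0.547 0.076 0.146]
scene finger_hole [354. 231.  96.  57.] 0.63 [0.484 0.071 0.146]
scene catch_top [338. 226.  19.  12.] 0.74 [0.473 0.021 0.146]
dict_keys(['mtx', 'extrinsics']) [[ 3.000e-01 -1.600e-02  1.512e+00]
 [ 1.600e-01 -1.000e-03 -9.870e-01]]
top trays [289. 252. 103.  76.] 0.86 [0.486 0.072 0.146]
top catch_top [307. 256.  15.  21.] 0.74 [0.474 0.019 0.146]
top catch_top [289. 254.  95.  72.] 0.48 [0.48  0.07  0.146]
0.4 [-1.79977741e+02 -4.63253415e-04  2.25087039e+01]
```

View pics/scene0.png

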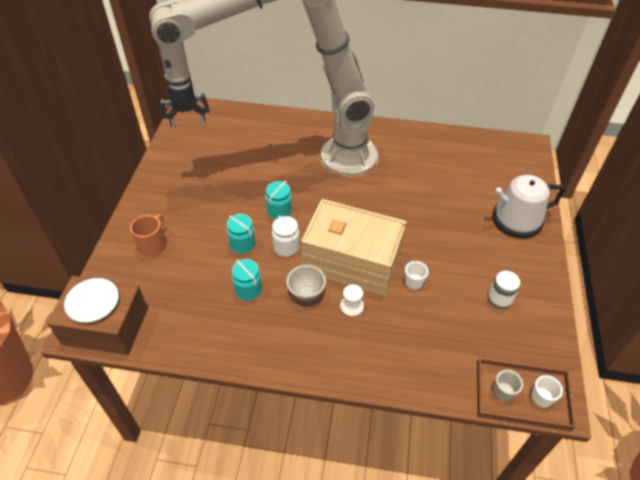

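View pics/top0.png

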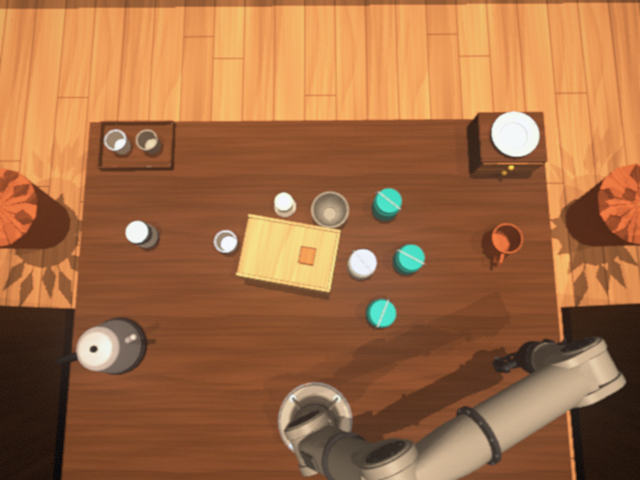

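```bash
python3 - <<'E'
import cv2
a=cv2.imread("pics/top0.png")[195:310,220:360];b=cv2.imread("pics/scene0.png")[180:310,280:430]
cv2.imwrite("pics/ctop.png",cv2.resize(a,None,fx=5,fy=5,interpolation=cv2.INTER_CUBIC))
cv2.imwrite("pics/cscene.png",cv2.resize(b,None,fx=4.5,fy=4.5,interpolation=cv2.INTER_CUBIC))
E
```

```text
(no output)
```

View pics/ctop.png

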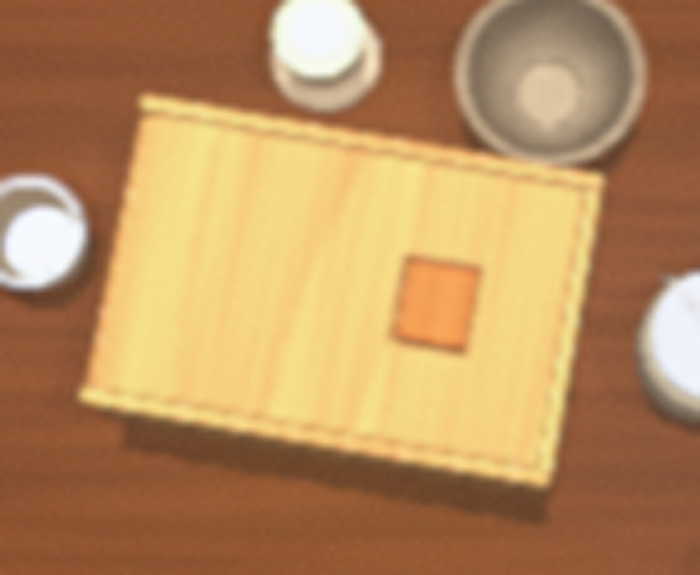

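View pics/cscene.png

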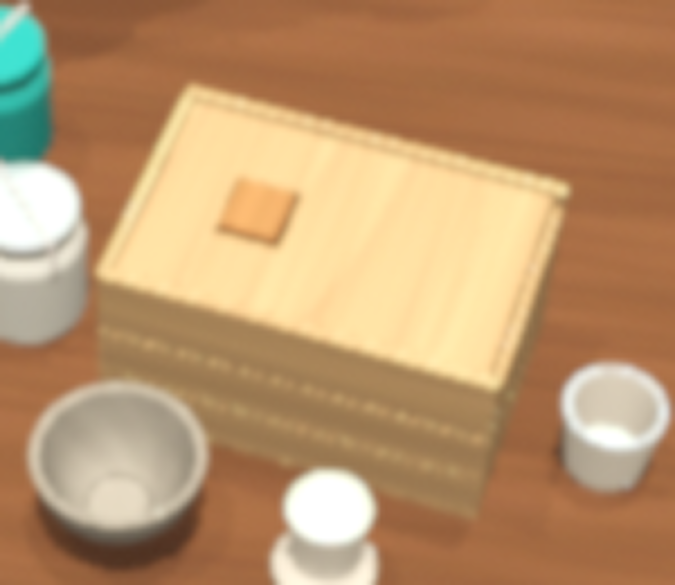

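```bash
python3 - <<'E'
from h import *
from scipy.optimize import least_squares
S={"top":(220,195,5,[(143,97),(603,177),(549,486),(82,398)],[(405,257),(481,266),(465,352),(394,340)]),
"scene":(280,180,4.5,[(98,272),(190,87),(568,188),(498,388)],[(238,178),(298,187),(278,243),(219,232)])}
for c,(u0,v0,f,co,ca) in S.items():
    px=lambda p:(u0+(p[0]+.5)/f-.5,v0+(p[1]+.5)/f-.5)
    C=np.array([onz(c,*px(p),.148)[:2] for p in co]);K=np.array([onz(c,*px(p),.148)[:2] for p in ca])
    print(c,"corners",C.round(4).tolist(),"sides",np.linalg.norm(C-np.roll(C,-1,0),axis=1).round(3),"ctr",C.mean(0).round(4))
    print("catch",K.mean(0).round(4),np.linalg.norm(K-np.roll(K,-1,0),axis=1).round(3))
    # fit rect
    M=np.array([[sx*.09,sy*.135] for sx,sy in((1,1),(1,-1),(-1,-1),(-1,1))]) if c=="top" else np.array([[sx*.09,sy*.135] for sx,sy in((1,-1),(-1,-1),(-1,1),(1,1))])
    def T(q):
        a=q[2];R=np.array([[np.cos(a),-np.sin(a)],[np.sin(a),np.cos(a)]]);return M@R.T+q[:2]
    r=least_squares(lambda q:(T(q)-C).ravel(),[*C.mean(0),0]);a=r.x[2]
    R=np.array([[np.cos(a),-np.sin(a)],[np.sin(a),np.cos(a)]])
    print("fit",r.x[:2].round(4),np.degrees(a).round(2),"rms",np.sqrt((r.fun**2).mean()).round(4),"catch in tray",((K.mean(0)-r.x[:2])@R).round(4))
    for n in ("cup","jar","bowl","whisk_stand"):
        for q in recognise(n,c)[:2]:print(n,onz(c,*q["rect"][:2],.06).round(3),round(q["p"],2))
E
```

```text
top corners [[0.5987, 0.1893], [0.5501, -0.0763], [0.3737, -0.0437], [0.4244, 0.2206]] sides [0.27  0.179 0.269 0.177] ctr [0.4867 0.0724]
catch [0.4773 0.0195] [0.044 0.05  0.041 0.048]
fit [0.4867 0.0724] -10.53 rms 0.0008 catch in tray [ 0.0004 -0.0537]
cup [0.533 0.271 0.06 ] 0.55
jar [ 0.317 -0.198  0.06 ] 0.89
jar [ 0.474 -0.285  0.06 ] 0.75
bowl [ 0.625 -0.05   0.06 ] 0.66
whisk_stand [0.644 0.094 0.06 ] 0.76
scene corners [[0.5449, -0.0764], [0.371, -0.0437], [0.4204, 0.2212], [0.5959, 0.189]] sides [0.177 0.269 0.178 0.27 ] ctr [0.483  0.0725]
catch [0.4743 0.019 ] [0.041 0.051 0.04  0.05 ]
fit [0.483  0.0725] -10.66 rms 0.0009 catch in tray [ 0.0013 -0.0542]
cup [0.549 0.274 0.06 ] 0.77
jar [ 0.655 -0.224  0.06 ] 0.96
jar [ 0.47  -0.142  0.06 ] 0.94
bowl [ 0.629 -0.049  0.06 ] 0.66
whisk_stand [0.67  0.094 0.06 ] 0.78
```

Candidates: the catch is the orange block, scene (338,226) and top (307,256). The turquoise jars at top (388,203), (410,260) and (382,313) and the white jar at (362,264) are not part of the job. The crops show only one tray stack, with the block off-centre near its -y end. In tray coordinates the block sits at (0, -54) mm, which agrees with the given lid sizes, and the top rectangle comes out at 270 x 178 mm. The slide direction is world (0.18, 0.98).

```bash
cat >> h.py <<'E'
A=np.radians(-10.6);Y=np.array([-np.sin(A),np.cos(A)]);CT=np.array([.4758,.0193])
def P(s,tipz):return [*(CT+s*Y),tipz+robot.tip_reach]
E
python3 - <<'E'
from h import *
print(robot.tip_reach)
for yaw in(79.4,-100.6):
    print(yaw,[np.round(robot.inverse_kinematics(P(s,z),[180,0,yaw]),1) if robot.inverse_kinematics(P(s,z),[180,0,yaw]) is not None else None for s,z in((0,.2),(0,.128),(.12,.128))])
fingers.gripper_to(0.0)
try: robot.move_to(P(.003,.21),[180,0,79.4])
except robot.PlanningError as e: print(e)
print(robot.current_time_s(),np.round(robot.current_tool_pos(),4),np.round(robot.current_contact_force(),1),robot.current_finger_gap(), np.round(robot.current_eef_rot(),1))
a=save("scene","pics/s1.png");b=save("top","pics/t1.png")
cv2.imwrite("pics/s1c.png",cv2.resize(a[130:290,270:430,::-1],None,fx=3.7,fy=3.7))
E
```

```text
0.017
79.4 [array([ 29. ,  14.1, -39.9,  99.4,   9.6,  69.9, -23.9]), array([ 27. ,  18.4, -38.4, 105.5,  13. ,  60.5, -27. ]), array([ 21.9,  27.8, -53. ,  99.2,  24.2,  65.3, -48.9])]
-100.6 [array([ 44.4,  20. , -61.5,  99. ,  18.4,  72. , 147.9]), array([ 43. ,  25.9, -61.5, 105. ,  25.3,  64.2, 142. ]), array([ 26.8,  31.6, -61.6,  99.1,  29.9,  67.6, 126.3])]
3.6917 [0.4766 0.0204 0.2268] [-0.4  0.2 -0. ] -0.0016734875186123095 [-180.     0.    79.2]
```

View pics/s1c.png

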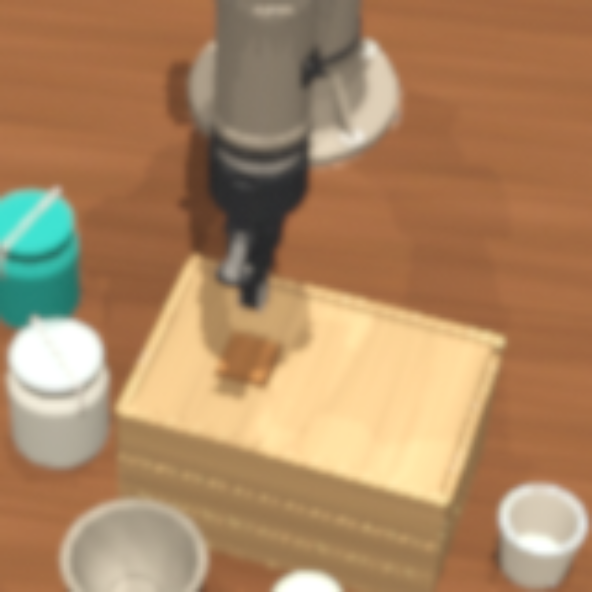

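The shut fingers hang over the orange catch at about crop (250,360), which is where they should be. Next I descend until they touch it.

```bash
python3 - <<'E'
from h import *
def st(l):print(l,round(robot.current_time_s(),2),"tip z",round(robot.current_tool_pos()[2]-.017,4),"s",round(float((np.array(robot.current_tool_pos()[:2])-CT)@Y),4),np.round(robot.current_contact_force(),1))
robot.line_to(P(.003,.160),velocity=.08);st("above")
print(robot.line_to(P(.003,.138),velocity=.02,f_stop=2.5));st("touch")
E
```

```text
above 4.57 tip z 0.1603 s 0.0032 [ 0.7 -0.   0.3]
True
touch 5.28 tip z 0.1464 s 0.0029 [ 0.2 -0.6  2.9]
```

```bash
python3 - <<'E'
from h import *
def st(l):print(l,round(robot.current_time_s(),2),"tip z",round(robot.current_tool_pos()[2]-.017,4),"s",round(float((np.array(robot.current_tool_pos()[:2])-CT)@Y),4),np.round(robot.current_contact_force(),1))
print(robot.line_to(P(.003,.130),velocity=.03,f_stop=12));st("pressed")
f=robot.current_contact_force()
if robot.current_tool_pos()[2]-.017<.133 and 5<f[2]<10:
    print(robot.line_to(P(.025,.130),velocity=.03,f_stop=15));st("early push")
E
```

```text
False
pressed 5.97 tip z 0.1302 s 0.003 [-1.3 -1.1  6.2]
False
early push 6.85 tip z 0.13 s 0.0211 [-0.4 -5.3  7.4]
```

Pressed to 18 mm, with the spring force as expected. The lid now resists at about 5 N, which is normal for sliding, so I carry on.

```bash
python3 - <<'E'
from h import *
def st(l):print(l,round(robot.current_time_s(),2),"tip z",round(robot.current_tool_pos()[2]-.017,4),"s",round(float((np.array(robot.current_tool_pos()[:2])-CT)@Y),4),np.round(robot.current_contact_force(),1))
for s in(.045,.075):
    r=robot.line_to(P(s,.130),velocity=.04,f_stop=20);st(r)
    if r:break
a=save("scene","pics/s2.png");b=save("top","pics/t2.png")
cv2.imwrite("pics/s2c.png",cv2.resize(a[130:290,270:430,::-1],None,fx=3.7,fy=3.7))
E
```

```text
False 7.5 tip z 0.1296 s 0.0439 [ 1.1 -5.7  2.6]
False 8.4 tip z 0.1296 s 0.0742 [ 1.9 -3.8  0.3]
```

View pics/s2c.png

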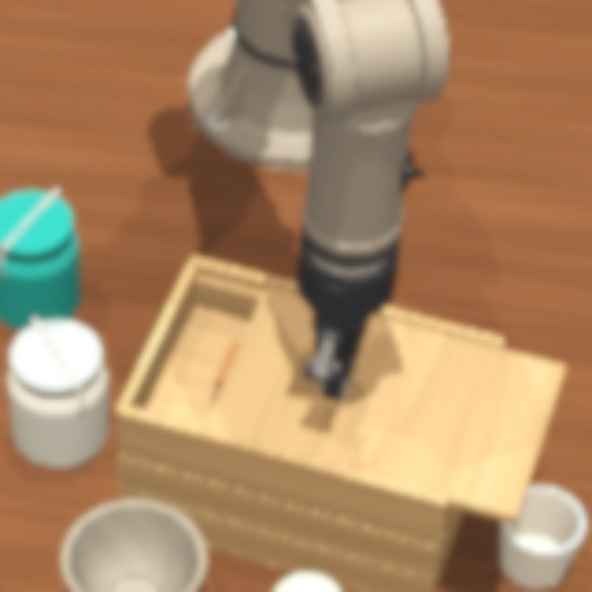

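The lid is sliding, its trailing end is at about crop (265,290), and the catch is held down under it. I carry on to the end stop.

```bash
python3 - <<'E'
from h import *
def st(l):print(l,round(robot.current_time_s(),2),"tip z",round(robot.current_tool_pos()[2]-.017,4),"s",round(float((np.array(robot.current_tool_pos()[:2])-CT)@Y),4),np.round(robot.current_contact_force(),1))
r=robot.line_to(P(.105,.130),velocity=.04,f_stop=12);st(r)
if not r:
    r=robot.line_to(P(.126,.130),velocity=.03,f_stop=10);st(r)
a=save("scene","pics/s3.png");b=save("top","pics/t3.png")
cv2.imwrite("pics/s3c.png",cv2.resize(a[130:290,270:430,::-1],None,fx=3.7,fy=3.7))
E
```

```text
False 9.4 tip z 0.1296 s 0.1043 [ 2.1 -4.6  0. ]
True 9.95 tip z 0.129 s 0.1175 [ 0.2 -0.5  0.2]
```

View pics/s3c.png

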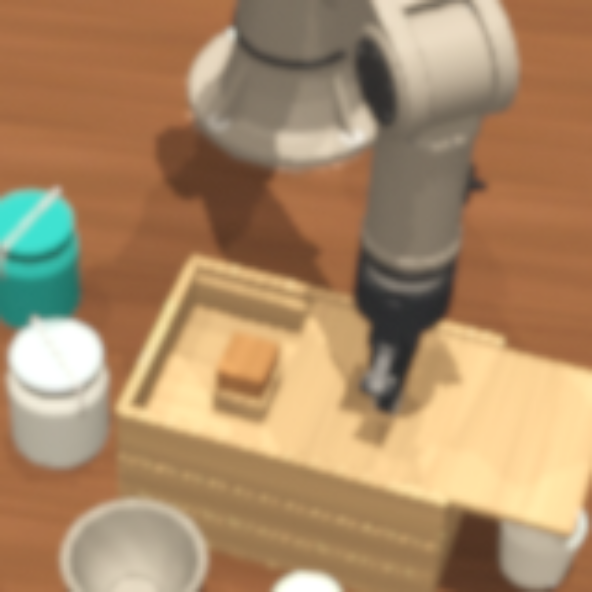

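The lid met its end stop, as expected, at s = 0.1175. The catch at crop (248,365) has sprung up behind the trailing end. I back off inside the hole, then lift away.

```bash
python3 - <<'E'
from h import *
def st(l):print(l,round(robot.current_time_s(),2),"tip z",round(robot.current_tool_pos()[2]-.017,4),np.round(robot.current_contact_force(),1))
robot.line_to(P(.109,.130),velocity=.04);st("back")
robot.line_to(P(.109,.25),velocity=.12);st("up")
robot.move_to([.35,-.25,.30],[180,0,40]);st("away")
robot.pause(.3)
a=save("scene","pics/s4.png");b=save("top","pics/t4.png")
cv2.imwrite("pics/s4c.png",cv2.resize(np.hstack([a[130:310,260:440,::-1],b[170:350,200:380,::-1]]),None,fx=2.2,fy=2.2))
for c,u in(("scene",0),("top",0)):
    for q in recognise("catch_top",c)[:1]:print(c,onz(c,*q["rect"][:2],.148).round(3),q["p"])
E
```

```text
back 10.34 tip z 0.1299 [ 0.3 -0.2 -0.8]
up 11.49 tip z 0.2492 [ 0.1 -0.  -0.4]
away 12.99 tip z 0.283 [-0.2 -0.5  0.4]
scene [0.726 0.096 0.148] 0.74
top [0.471 0.019 0.148] 0.71
```

View pics/s4c.png

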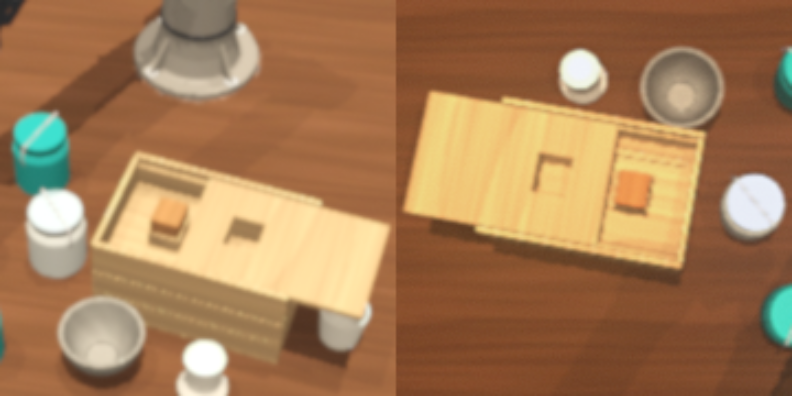

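The lid is fully open, the catch stands clear behind its end, the hand is away and the other tea things are where they were.

```bash
python3 - <<'E'
from h import *
workorder.close_job();print(robot.current_time_s())
E
```

```text
the job is handed in; nothing more can be done
the job is handed in; nothing more can be done
```

The lid is fully open and the catch has sprung up behind it. I handed the job in after about 13 s of robot time.

- **What I did:** With the fingers shut, I pressed the catch down 18 mm through the hole, at about 6–7 N. I then pushed the front edge of the hole along the slide until the lid met its end stop. That came about 104 mm along by my estimate, against 105 mm given. Last, I backed off inside the hole, lifted straight up and moved the hand away.
- **Last checks:** Both final pictures show the lid open, the catch up behind its trailing end and the hand clear. The bowl, whisk stand, jar and cup look unmoved; the caddy and water jug were outside the final crops.
- **A check that disagreed:** In the last scene picture the network put the catch at (0.726, 0.096), near the whisk stand. I took that as a false hit, because the top camera placed the catch at (0.471, 0.019), within about 5 mm of where I first measured it, and the pictures agree.

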